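Open the bread bin by its hidden catch

TASK

Open the bread bin. Set the closed fingertips down lightly on the plain white front rail of its top, close to either end, and feel along the rail towards the middle until they dip into the square catch button that lies sunk in it; then press the button fully in so that the pine lid springs open by itself. Nothing is picked up: leave the tableware around the bin standing where it is, and finish with the hand clear and the lid open.

Things in the scene. Friction and masses are not known exactly. Their poses are not given: they have to be found in the camera images.
- bin: White-painted steel bread bin fixed on the shelf: 260 mm deep (x), 360 wide (y), 150 high. Origin at the centre of its underside; -x is its front, towards the robot; z up. Its level top, at 150 mm: a white rail 75 mm deep along the front (x -130 to -55 mm), then a flush pine lid hinged at the back (x -52 to +118 mm).
- rail_mid (a point): Middle of the top face of the white front rail, on its centre line; axes as the bin's: the rail runs 180 mm to either side along y. Flat and hard but for the catch, a 48 mm square opening on the centre line. Where it lies along the rail differs from bin to bin and is not reported: its centre is within 48 mm of this point, either way, so the outer 100 mm at both ends are plain.
- catch (a joint): Travel of the catch button, straight down: 0 = out, 0.006 m = fully in. A 44 mm square of the same white metal as the rail, its face 2.7 mm below the rail's, in the 48 mm opening: found by touch, or seen by the dark 2 mm gap round it. Sprung: gives from 1.2 N, fully in at 4.8 N, comes back when let go. Some 4.5 mm in, it frees the lid.
- lid (a joint): Opening angle of the pine lid (170 mm deep, 344 wide, 14 thick) about its back hinge: 0 = shut and latched, 1.2 rad = fully open, at its stop. A spring raises it within about 2 s once the catch lets go, and it stays open, its front edge then 0.30 m above the shelf and leaning back, away from the rail.
- cup: Loose orange plastic cup, 76 mm across, 95 mm high, beside the bin; origin at the centre of its underside. To be left alone.
- mug: Loose white enamel mug, 76 mm across, 80 mm high, beside the bin; origin at the centre of its underside. To be left alone.
- jar: Loose lidded amber jar, 72 mm across, 105 mm high, beside the bin; origin at the centre of its underside. To be left alone.
- tin: Loose bare metal tin, 68 mm across, 85 mm high, beside the bin; origin at the centre of its underside. To be left alone.
- bowl: Loose small white ceramic bowl, 116 mm across, 48 mm high, on the shelf in front of the bin; origin at the centre of its underside. To be left alone.
- teaspoon: Loose steel teaspoon, 140 mm long, lying on the shelf in front of the bin; origin about half-way along, at its underside. To be left alone.

How it is judged:
By the outcome, as a careful person would: the job done as asked, in the order asked, and still so for the second after the job is handed in, with the robot touching nothing.
It also fails if it takes over 51 s, if anything falls off the work surface, if the arm or the gripper's body presses on something with over 40 N, if the wrist force passes 120 N, or if a joint passes its speed limit or range.

ROBOT

A 6-joint arm with a two-finger parallel gripper is mounted at the origin on the work surface. World frame = base frame: x ahead of the robot, y to its left, z up, the work surface at z = 0. Lengths are in m, angles in rad, forces in N, time in s.
With the tool pointing down it reaches from about 0.225 to 0.875 m from the base axis. Payload 3.4 kg.
Tool frame: the origin (TCP) lies between the finger pads; the fingertips stand 8 mm ahead of it and the grasp point (between the pads) lies 11 mm behind it; z points along the fingers, y is the line along which they close (so a half turn about z gives the same grasp; the last joint's range is limited). The gripper opens to 85 mm and grips with 20 to 120 N. Pads are 22 mm wide; open, the fingers measure 114 mm over their backs; the gripper's body (76 mm by 85 mm) begins 54 mm behind the grasp point. The pads swing forward as they close: fully open they stand 13 mm farther back than shut.
Start: joints at [1.08, 0.276, 1.505, -0, 1.361, -0.121], TCP at [0.208, 0.536, 0.239] pointing down, gripper open.
Joint ranges: [-2.89, 2.89], [-0.75, 2.08], [0.22, 2.7], [-1.18, 4.32], [0.11, 2.71], [-2.7, 2.7]. Speed limits (rad/s): [2.57, 2.57, 3.14, 3.14, 3.14, 3.14].

INTERFACE

Orientations are given as a unit quaternion [w, x, y, z].
In Python, from rig import manip gives the robot as it stands.
- The arm moves only by the tool move_arm, never from a script. Its argument "deltas" is a list that holds one entry, the list of rows, each a list of 5 numbers: the shift along the tool's x, y, z normalised to -1 to 1, where 1 is 80 cm, then the turn about the tool's z normalised to -1 to 1, where 1 is 120 degrees, then the closure, from -1 (fully open) to 1 (shut). In form: [[[tx, ty, tz, twist, grip], ...]]. A call has 1 to 12 rows; each row is the pose to reach, as a shift and turn from the pose commanded when the call began, along the tool's axes at that moment; what a row does not reach only later rows make up. A row lasts 1/10 s, in which the tool goes at most 50 mm and 8.59 degrees, less where a joint would pass 70% of its speed; a pose out of reach is approached as far as the arm can. A call with a number of a shift or a turn outside -1 to 1 is refused whole. A call with a gripper value outside its range is refused whole. The fingers move at their own pace and stop on an object; "squeeze" is the grip in N (left out, the last holds). Time passes only in rows, so rows that repeat a pose let the fingers close. It gives the time, the measured TCP pose, the force, the opening and the grip force at its end, in the units of the state.
- manip.get_state(): the state, without advancing time (a new reading comes with each control period).
- manip.get_image(name): name is "side" or "top" or "wrist"; returns the picture (400x640x3 uint8, red, green, blue); there is no depth.
- manip.camera_params(name): a dict with "fx", "fy", "cx", "cy" (pixels), "dist" ([k1, k2, p1, p2, k3] as OpenCV has them; the pictures are not rectified), "R" (3x3) and "t" (3): a world point X has camera coordinates R X + t; the wrist camera has in their place "tool_from_camera" (4x4, takes a point from camera to tool coordinates, whose origin is the TCP and whose axes are the flange's). Camera axes: x right, y down, z forward; pixel columns grow to the right and rows downward; lengths in m; the calibration is good to about 2 mm. A picture is of the moment at which its call begins: read the wrist's pose just before it. camera_params takes no time and is no camera call.
- manip.sign_off(): hands the job in; it is judged then, once.
The state is a dict: "clock": time; "qpos": joint angles; "qd": joint speeds; "effort": joint torques, N m; "position": TCP position; "ee_rot": TCP orientation; "contact_force": force on the tool from outside, world axes, zero at the start; "moment": the same for the moment, N m; "width": finger opening in m; "gripper_force": force on a finger pad.
Only numpy, scipy, OpenCV 4.12 (cv2) and the standard library are available. Lean on these libraries where they do the work, as an engineer would, in place of code of your own. Each camera call takes 0.05 s, during which the arm holds its last target. There are 200 camera calls.

## Working session

There is one attempt and no reset: what is moved stays moved. The work goes in short steps, Python scripts to look and compute and a tool call to move; the robot and the scene stay as the last step left them, time stands still between calls to the robot, and variables do not carry over. Pictures are saved under pics/ and viewed, at most 10 in all, crops included, and the job is handed in when it is done.

Besides the shell and the picture viewer there is one more tool, called after "Emit:" as name(argument=value, ...) on one line, values as JSON. move_arm: Moves the arm, as the interface text tells. Scaled input: -1 to 1 covers 80 cm each way for a shift and 120 degrees each way for a turn. Its arguments: {"type":"object","properties":{"deltas":{"type":"array","items":{"type":"array","items":{"type":"array","items":{"type":"number","minimum":-1,"maximum":1}}}},"squeeze":{"type":"number"}},"required":["deltas"]}

```bash
mkdir -p pics; python3 - <<'E'
from rig import manip
import cv2
s=manip.get_state(); print({k:s[k] for k in('clock','position','ee_rot','contact_force','width')})
for n in('top','side'):
    cv2.imwrite(f'pics/{n}0.png',manip.get_image(n)[:,:,::-1])
    print(n,manip.camera_params(n))
print(manip.camera_params('wrist'))
E
```

```text
{'clock': 0.0, 'position': array([0.20756835, 0.53568855, 0.23844327]), 'ee_rot': array([-2.75346424e-04,  1.83832490e-01,  9.82957167e-01, -8.64299293e-04]), 'contact_force': array([ 0.12282158, -0.74090638,  0.17205986]), 'width': 0.0854655593760486}
top {'fx': 382.56822547153587, 'fy': 382.56822547153587, 'cx': 328.19444858917996, 'cy': 200.4414960278989, 'dist': array([-0.03123059,  0.        ,  0.        ,  0.        ,  0.        ]), 'R': array([[ 0.02220109, -0.99968367,  0.01181856],
       [-0.99591457, -0.02314927, -0.08728275],
       [ 0.08752873, -0.0098325 , -0.99611347]]), 't': array([0.02566695, 0.61153549, 0.85330147])}
side {'fx': 446.8317557511976, 'fy': 446.8317557511976, 'cx': 322.39802700972916, 'cy': 200.5566678451492, 'dist': array([-0.11874194,  0.        ,  0.        ,  0.        ,  0.        ]), 'R': array([[ 0.91040894, -0.41352443, -0.01237339],
       [-0.26823027, -0.56723294, -0.77865224],
       [ 0.31497313,  0.71221088, -0.62733371]]), 't': array([-0.51786075,  0.26006619,  0.92542494])}
{'fx': 279.24495923047, 'fy': 279.24495923047, 'cx': 316.13905556154356, 'cy': 201.628412289914, 'dist': array([-0.00307699,  0.        ,  0.        ,  0.        ,  0.        ]), 'tool_from_camera': array([[-1.54713789e-04, -9.52547498e-01, -3.04389949e-01,
         7.95064125e-02],
       [ 9.99999547e-01, -4.33105808e-04,  8.47071777e-04,
        -8.47200358e-04],
       [-9.38709156e-04, -3.04389680e-01,  9.52547133e-01,
        -1.36010535e-01],
       [ 0.00000000e+00,  0.00000000e+00,  0.00000000e+00,
         1.00000000e+00]])}
```

View pics/top0.png

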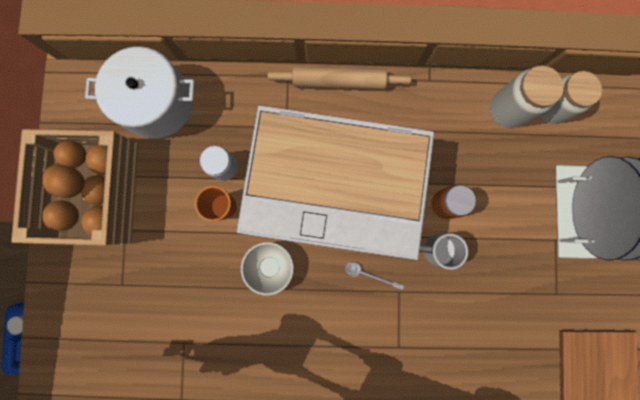

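View pics/side0.png

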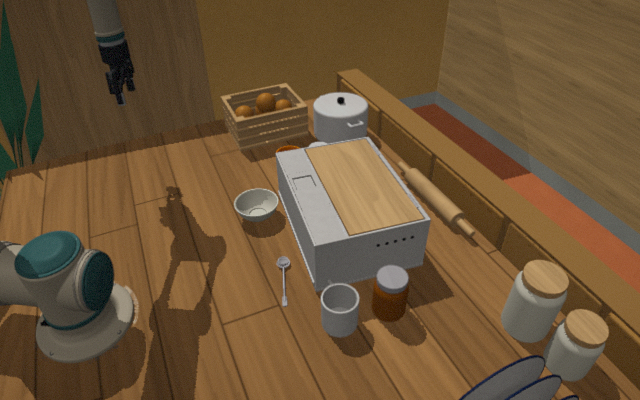

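The top view shows the bin's top with corners at about (238,234), (418,258), (433,130) and (258,107). The dark-gapped button is near (313,225), left of the middle. The side view agrees and shows the bowl and spoon in front of the bin, and the gripper at upper left.

```bash
cat > h.py <<'E'
from rig import manip
import numpy as np, cv2
from scipy.spatial.transform import Rotation as Ro
def ray(cam,uv,z,pose=None):
    p=manip.camera_params(cam); K=np.array([[p['fx'],0,p['cx']],[0,p['fy'],p['cy']],[0,0,1]])
    n=cv2.undistortPoints(np.array(uv,float).reshape(-1,1,2),K,p['dist']).reshape(-1,2); d=np.c_[n,np.ones(len(n))]
    if pose is None: R=p['R'].T; c=-R@p['t']
    else:
        T=p['tool_from_camera']; R=pose[1]@T[:3,:3]; c=pose[0]+pose[1]@T[:3,3]
    d=d@R.T; return c+d*((z-c[2])/d[:,2])[:,None]
def pose():
    s=manip.get_state(); return s['position'],Ro.from_quat(s['ee_rot'],scalar_first=True).as_matrix()
E
python3 - <<'E'
from h import *
im=cv2.imread('pics/top0.png'); hsv=cv2.cvtColor(im,cv2.COLOR_BGR2HSV)
roi=np.zeros((400,640),np.uint8); cv2.fillPoly(roi,[np.array([(232,190),(440,210),(425,266),(230,242)])],255)
m=cv2.bitwise_and(cv2.inRange(hsv,(0,0,170),(180,40,255)),roi)
c=max(cv2.findContours(m,0,2)[0],key=cv2.contourArea)
r=cv2.boxPoints(cv2.minAreaRect(c)); print('rail px',r.round(1).tolist())
print(ray('top',r,.15).round(4).tolist())
print('corners',ray('top',[(238,234),(418,258),(433,130),(258,107)],.15).round(4).tolist())
print('btn',ray('top',[(313,225)],.15).round(4), 'side btn',ray('side',[(304,181)],.15).round(4))
print('side corners FL,FR',ray('side',[(277,152),(315,247)],.15).round(4).tolist())
p,R=pose(); print(R.round(3).tolist())
E
```

```text
rail px [[236.0, 235.6999969482422], [242.5, 184.89999389648438], [423.0, 208.0], [416.5, 258.79998779296875]]
[[0.5265, 0.2198, 0.15], [0.627, 0.2111, 0.15], [0.5893, -0.1475, 0.15], [0.4891, -0.1348, 0.15]]
corners [[0.5299, 0.216, 0.15], [0.4908, -0.1378, 0.15], [0.7478, -0.168, 0.15], [0.7862, 0.1868, 0.15]]
btn [[0.5508 0.0695 0.15  ]] side btn [[0.5555 0.0715 0.15  ]]
side corners FL,FR [[0.5409, 0.2192, 0.15], [0.4904, -0.1417, 0.15]]
[[-0.932, 0.361, -0.001], [0.361, 0.932, -0.001], [0.0, -0.002, -1.0]]
```

Emit:
move_arm(deltas=[[[-0.576,-0.2485,0.03,-0.124,1],[-0.576,-0.2485,0.03,-0.124,1],[-0.576,-0.2485,0.03,-0.124,1],[-0.576,-0.2485,0.03,-0.124,1],[-0.576,-0.2485,0.03,-0.124,1],[-0.576,-0.2485,0.03,-0.124,1],[-0.576,-0.2485,0.03,-0.124,1],[-0.576,-0.2485,0.03,-0.124,1],[-0.576,-0.2485,0.03,-0.124,1],[-0.576,-0.2485,0.03,-0.124,1],[-0.576,-0.2485,0.03,-0.124,1],[-0.576,-0.2485,0.03,-0.124,1]]], squeeze=20)

```text
clock: 1.3
position: [0.5661, 0.183, 0.2143]
ee_rot: [-0.001, 0.057, 0.998, -0.0]
contact_force: [-0.3, 0.8, 0.3]
width: 0.0002
gripper_force: 0.0
```

```bash
python3 - <<'E'
from h import *
s=manip.get_state(); p,R=pose(); np.savez('pw',p=p,R=R)
print(s['clock'],p,R.round(3).tolist(),s['contact_force'],s['width'])
cv2.imwrite('pics/w1.png',manip.get_image('wrist')[:,:,::-1])
E
```

```text
1.3 [0.56614797 0.18297174 0.21432182] [[-0.994, 0.113, -0.002], [0.113, 0.994, 0.0], [0.002, -0.0, -1.0]] [-0.25643335  0.83250853  0.25507704] 0.00023177427999388875
```

View pics/w1.png

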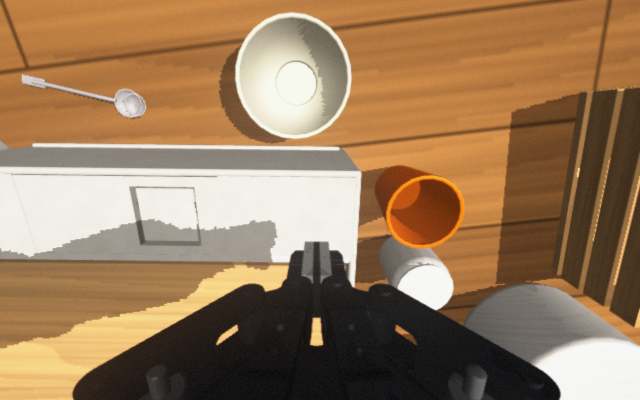

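The wrist view shows the rail between rows 172 and 262, with its end at column 359. The button's corners are about (133,187), (196,187), (200,245) and (144,246).

```bash
python3 - <<'E'
from h import *
d=np.load('pw.npz'); P=(d['p'],d['R'])
w=ray('wrist',[(133,187),(196,187),(200,245),(144,246),(359,172),(40,175),(280,263)],.15,P)
t=(w-d['p'])@d['R']
for n,a,b in zip(['b1','b2','b3','b4','endF','front','back'],w,t): print(n,a.round(4),'tool',b.round(4))
print('centre',w[:4].mean(0).round(4),t[:4].mean(0).round(4))
E
```

```text
b1 [0.5238 0.0508 0.15  ] tool [ 0.027  -0.1361  0.0644]
b2 [0.5291 0.0973 0.15  ] tool [ 0.027  -0.0893  0.0644]
b3 [0.5759 0.0889 0.15  ] tool [-0.0204 -0.0923  0.0643]
b4 [0.5718 0.0445 0.15  ] tool [-0.0213 -0.1369  0.0643]
endF [0.5315 0.2181 0.15  ] tool [0.0382 0.031  0.0644]
front [ 0.5072 -0.0142  0.15  ] tool [ 0.0361 -0.2026  0.0644]
back [0.599  0.1495 0.15  ] tool [-0.0366 -0.0295  0.0643]
centre [0.5502 0.0704 0.15  ] [ 0.0031 -0.1136  0.0643]
```

Emit:
move_arm(deltas=[[[0.0025,0,0.04,0,1],[0.0025,0,0.055,0,1],[0.0025,0,0.065,0,1],[0.0025,0,0.0663,0,1],[0.0025,0,0.0675,0,1],[0.0025,0,0.0675,0,1],[0.0025,0,0.0675,0,1]]])

```text
clock: 2.05
position: [0.5642, 0.1847, 0.1621]
ee_rot: [0.001, 0.055, 0.998, 0.0]
contact_force: [-0.3, -0.2, 1.1]
width: -0.0003
gripper_force: 0.0
```

Emit:
move_arm(deltas=[[[0,0,0.0012,0,1],[0,0,0.0012,0,1],[0,0,0.0012,0,1]]])

```text
clock: 2.35
position: [0.5637, 0.1844, 0.1605]
ee_rot: [0.0, 0.055, 0.998, 0.0]
contact_force: [0.4, -0.3, 0.3]
width: -0.0001
gripper_force: 0.0
```

Emit:
move_arm(deltas=[[[0,0,0.0012,0,1],[0,0,0.0012,0,1],[0,0,0.0012,0,1]]])

```text
clock: 2.65
position: [0.5636, 0.1844, 0.1593]
ee_rot: [-0.0, 0.055, 0.998, 0.0]
contact_force: [-0.2, 1.2, 0.3]
width: -0.0002
gripper_force: 0.0
```

Emit:
move_arm(deltas=[[[0,0,0.0012,0,1],[0,0,0.0012,0,1],[0,0,0.0012,0,1]]])

```text
clock: 2.95
position: [0.5636, 0.1845, 0.1584]
ee_rot: [-0.0, 0.055, 0.998, 0.0]
contact_force: [-0.6, 0.1, -0.3]
width: -0.0002
gripper_force: 0.0
```

Emit:
move_arm(deltas=[[[0,0,0.0006,0,1],[0,0,0.0006,0,1],[0,0,0.0006,0,1]]])

```text
clock: 3.25
position: [0.5637, 0.1845, 0.1581]
ee_rot: [0.0, 0.055, 0.998, 0.0]
contact_force: [0.0, 0.4, 1.5]
width: -0.0
gripper_force: 0.5
```

Emit:
move_arm(deltas=[[[0,0,0.0006,0,1],[0,0,0.0006,0,1],[0,0,0.0006,0,1]]])

```text
clock: 3.55
position: [0.5637, 0.1845, 0.1581]
ee_rot: [0.0, 0.055, 0.998, 0.0]
contact_force: [-2.3, -0.2, 6.7]
width: 0.0001
gripper_force: 2.7
```

Emit:
move_arm(deltas=[[[0,-0.006,0,0,1],[0,-0.012,0,0,1],[0,-0.018,0,0,1],[0,-0.024,0,0,1],[0,-0.03,0,0,1],[0,-0.036,0,0,1],[0,-0.042,0,0,1],[0,-0.048,0,0,1]]])

```text
clock: 4.35
position: [0.5602, 0.1467, 0.1581]
ee_rot: [0.001, 0.055, 0.998, 0.001]
contact_force: [0.3, 3.7, 5.0]
width: -0.0001
gripper_force: 2.7
```

Emit:
move_arm(deltas=[[[0,-0.006,0,0,1],[0,-0.012,0,0,1],[0,-0.018,0,0,1],[0,-0.024,0,0,1],[0,-0.03,0,0,1],[0,-0.036,0,0,1],[0,-0.042,0,0,1]]])

```text
clock: 5.05
position: [0.5564, 0.1134, 0.1581]
ee_rot: [0.001, 0.055, 0.998, 0.001]
contact_force: [0.4, 4.1, 6.0]
width: -0.0002
gripper_force: 2.7
```

Emit:
move_arm(deltas=[[[0,-0.004,0,0,1],[0,-0.008,0,0,1],[0,-0.012,0,0,1],[0,-0.016,0,0,1],[0,-0.02,0,0,1],[0,-0.02,0,0,1]]])

```text
clock: 5.65
position: [0.5543, 0.0969, 0.1579]
ee_rot: [0.001, 0.055, 0.998, 0.0]
contact_force: [0.5, 3.0, 5.9]
width: 0.0002
gripper_force: 2.8
```

Emit:
move_arm(deltas=[[[0,-0.004,0,0,1],[0,-0.008,0,0,1],[0,-0.01,0,0,1],[0,-0.01,0,0,1]]])

```text
clock: 6.05
position: [0.5534, 0.0891, 0.1578]
ee_rot: [0.001, 0.055, 0.998, 0.0]
contact_force: [0.1, 2.8, 4.3]
width: 0.0003
gripper_force: 2.6
```

Emit:
move_arm(deltas=[[[0,-0.004,0,0,1],[0,-0.008,0,0,1],[0,-0.01,0,0,1],[0,-0.01,0,0,1]]])

```text
clock: 6.45
position: [0.5516, 0.0803, 0.1568]
ee_rot: [-0.001, 0.055, 0.998, -0.0]
contact_force: [-0.5, 0.6, 0.1]
width: -0.0
gripper_force: 0.0
```

The force fell to zero and z dropped, so the tips are over the recess. I'll centre them and then lower them onto the button.

Emit:
move_arm(deltas=[[[0,-0.004,0.0005,0,1],[0,-0.008,0.001,0,1],[0,-0.011,0.0012,0,1],[0,-0.011,0.0015,0,1],[0,-0.011,0.002,0,1],[0,-0.011,0.002,0,1]]])

```text
clock: 7.05
position: [0.5513, 0.0724, 0.1558]
ee_rot: [0.0, 0.055, 0.998, 0.0]
contact_force: [-0.1, -0.8, 0.0]
width: -0.0
gripper_force: 0.0
```

Emit:
move_arm(deltas=[[[0,0,0.0012,0,1],[0,0,0.0025,0,1],[0,0,0.0025,0,1]]])

```text
clock: 7.35
position: [0.5514, 0.0725, 0.1541]
ee_rot: [0.0, 0.055, 0.998, 0.0]
contact_force: [-0.1, -0.8, 2.5]
width: -0.0001
gripper_force: 1.0
```

Emit:
move_arm(deltas=[[[0,0,0.0015,0,1],[0,0,0.003,0,1],[0,0,0.0045,0,1],[0,0,0.006,0,1],[0,0,0.0065,0,1],[0,0,0.0065,0,1],[0,0,0.0065,0,1]]])

```text
clock: 8.05
position: [0.5514, 0.0725, 0.1493]
ee_rot: [0.0, 0.055, 0.998, 0.0]
contact_force: [-1.1, 0.8, 6.5]
width: 0.0001
gripper_force: 3.6
```

Emit:
move_arm(deltas=[[[0,0,0,0,1],[0,0,0,0,1],[0,0,0,0,1],[0,0,-0.015,0,1],[0,0,-0.03,0,1],[0.03,0,-0.06,0,1],[0.06,0,-0.1,0,1],[0.1,0,-0.15,0,1],[0.15,0,-0.2,0,1],[0.2,0,-0.22,0,1],[0.2,0,-0.22,0,1],[0.2,0,-0.22,0,1]]])

```text
clock: 9.25
position: [0.3919, 0.09, 0.326]
ee_rot: [0.002, 0.055, 0.998, 0.0]
contact_force: [-0.4, 0.6, -0.5]
width: 0.0001
gripper_force: 0.0
```

Emit:
move_arm(deltas=[[[0,0,0,0,1],[0,0,0,0,1],[0,0,0,0,1],[0,0,0,0,1],[0,0,0,0,1],[0,0,0,0,1],[0,0,0,0,1],[0,0,0,0,1],[0,0,0,0,1],[0,0,0,0,1],[0,0,0,0,1],[0,0,0,0,1]]])

```text
clock: 10.45
position: [0.3922, 0.0899, 0.3247]
ee_rot: [0.0, 0.055, 0.998, 0.0]
contact_force: [0.3, -0.0, -1.0]
width: -0.0004
gripper_force: 0.0
```

```bash
python3 - <<'E'
from h import *
cv2.imwrite('pics/end.png',manip.get_image('side')[:,:,::-1]); print(manip.get_state()['clock'])
E
```

```text
10.5
```

View pics/end.png

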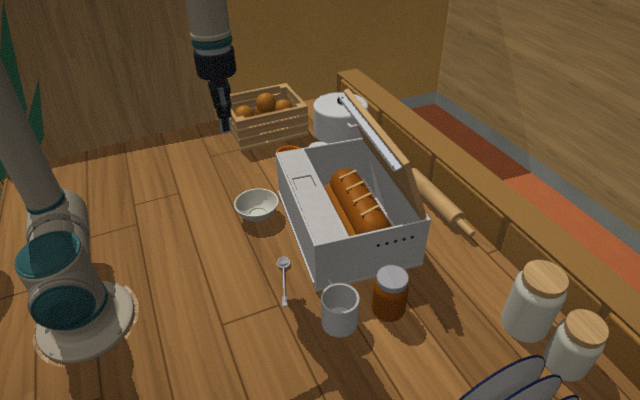

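The side view shows the lid fully open, with its edge running from about (345,95) to (410,160). The tableware stands where it was, and the gripper is clear at (222,110).

```bash
python3 -c "
from rig import manip
print(manip.sign_off())"
```

```text
the job is handed in; nothing more can be done
None
```

The bread bin is open: I felt along the rail from its left end until the fingertips dipped into the catch, then pressed the button fully in (about 6.5 N). The lid sprang open, the hand is clear, the tableware is where it was, and the job was handed in at about 10.5 s.

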